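# Lock the bayonet filler cap on a small-engine fuel tank

### The arm

A 6-joint arm with a two-finger parallel gripper is mounted at the origin on the work surface. World frame = base frame: x ahead of the robot, y to its left, z up, the work surface at z = 0. Lengths are in m, angles in rad, forces in N, time in s.
With the tool pointing down it reaches from about 0.35 to 0.975 m from the base axis. Payload 17.4 kg.
Tool frame: the origin (TCP) lies at the very end of the fingers, on their centre line; the grasp point (between the pads) lies 19 mm behind it; y points along the fingers, x is the direction in which the jaws open and shut, and the axes are right-handed (so a half turn about y gives the same grasp; the last joint's range is limited). The gripper opens to 85 mm and grips with 20 to 120 N. Pads are 22 mm wide; open, the fingers measure 114 mm over their backs; the gripper's body (76 mm by 85 mm) begins 54 mm behind the grasp point. The pads swing forward as they close: fully open they stand 13 mm farther back than shut.
Start: joints at [-1.33, 0.116, 1.442, -0, 1.584, -0.038], TCP at [0.186, -0.649, 0.231] pointing down, gripper open.
Joint ranges: [-2.83, 2.83], [-0.83, 2.19], [0.07, 2.5], [-1.14, 4.28], [0.01, 3], [-2.97, 2.97]. Speed limits (rad/s): [1.89, 1.89, 2.22, 3.14, 3.14, 3.14].

### API

Orientations are given as a unit quaternion [x, y, z, w].
In Python, from station import observe, camera, sign_off, masks_of gives the robot as it stands.
- The arm moves only by the shell command python3 -m pendant 'ROWS' [OPENING] [FORCE]. ROWS is JSON, one flat list of numbers, 6 for each row, row after row: the shift along the world's x, y, z as a fraction of full scale, then the turn, a rotation vector about the world's x, y, z as a fraction of full scale. A call has 1 to 5 rows; each row is the pose to reach, as a shift and turn from the pose commanded when the call began; what a row does not reach only later rows make up. Full scale, the value 1, is 0.15 m for a shift and pi/2 rad for a turn. A row lasts 1/8 s, in which the tool goes at most 62.5 mm and 10.7 degrees, less where a joint would pass 70% of its speed; a pose out of reach is approached as far as the arm can. A call with a number of a shift or a turn outside -1 to 1 is refused whole. A call with a gripper value outside its range is refused whole. OPENING is the opening, from 0 (shut) to 1 (fully open), set as the call begins (- or left out, the last holds). The fingers move at their own pace and stop on an object; FORCE is the grip in N (left out, the last holds). Time passes only in rows, so rows that repeat a pose let the fingers close. It gives the time, the measured TCP pose, the force and the opening at its end, in the units of the state.
- observe(): the state, without advancing time (a new reading comes with each control period).
- camera(name): name is "scene" or "top" or "wrist"; returns a dict with "color" (384x512x3 uint8, red, green, blue), "K" (3x3 intrinsics, pixels), "rvec" (rotation vector, rad) and "tvec" (3), from world to camera coordinates, as OpenCV has them; the wrist camera has in their place "T_tool_cam" (4x4, takes a point from camera to tool coordinates, whose origin is the TCP and whose axes are the tool frame's). Camera axes: x right, y down, z forward; pixel columns grow to the right and rows downward; lengths in m; the calibration is good to about 2 mm. A picture is of the moment at which its call begins: read the wrist's pose just before it. There is no depth.
- sign_off(): hands the job in, once; it reports no verdict.
Trained networks look in a picture, given as the dict that the camera call returned (one of the last four; its "shot" number tells which), for a name from the list of things; names that differ only in an ending like _2 or _b are one class to them, and where a whole thing is asked for, a point or a joint stands for the part that bears it (a point fixed in the world has none). Each returns a list of dicts, best first, with "confidence" (0 to 1); they miss things now and then, are a little off and sometimes report something else, mostly with a low value. They report only what shows in the picture. A call takes as long as a camera call. They do not tell look-alikes from the thing itself.
- masks_of(picture, thing): "pixels" (384x512 bool, what is visible of it) and "extent" ([left, top, right, bottom] in pixels, round what is visible of it).
The state is a dict: "time_s": time; "joints": joint angles; "joint_velocities": joint speeds; "tau": joint torques, N m; "position": TCP position; "eef_rot": TCP orientation; "force": force on the tool from outside, world axes, zero at the start; "torque": the same for the moment, N m; "gripper_width": finger opening in m.
Only numpy, scipy, OpenCV 4.12 (cv2) and the standard library are available. Lean on these libraries where they do the work, as an engineer would, in place of code of your own. Each camera call takes 0.05 s, during which the arm holds its last target. There are 200 camera calls.

### The job

Put the bayonet cap on the fuel tank's filler neck: feel for the entry slots, push it in against the spring, twist it clockwise until it is past the teeth, and let it spring up into its notches so that it stays locked. Be gentle with the thin neck, leave the things around it alone, and let go of the cap at the end.

Things in the scene. Friction and masses are not known exactly. Their poses are not given: they have to be found in the camera images.
- cap: Loose black filler cap with a bare aluminium grip bar, about 120 g, 52 mm high, standing upright on its steel stem. Origin: centre of the stem's underside, z up. Stem 36 mm diameter, its lowest 5 mm tapering to 29 mm; above it a disc of 66 mm diameter, from 19 to 26 mm above the origin. Half a turn makes no difference.
- bar (a point): Centre of the cap's straight grip bar, 39 mm above the cap's origin, on its axis; cap's axes. The bar stands on the disc and runs along x: 48 mm long, 14 mm wide (y), from 26 to 52 mm above the origin.
- lug (a point): Centre of the end face of one of the two opposite lugs on the stem, 25 mm along the cap's +x (the other at -x), 7 mm above its origin. Lugs: 50 mm tip to tip, 8 mm wide, 4 mm thick (5 to 9 mm above the origin). They point the same way as the bar.
- tank: Grey steel fuel tank, 200 mm (x) by 140 mm (y), fixed to the bench in a wooden cradle 170 mm wide (y); its top is 100 mm above the bench. Origin: on the bench under its centre, z up. The filler neck stands on the middle of the top; more than 40 N between cap and tank (neck and seal included) bends it.
- mouth (a point): Centre of the neck's mouth, at the top of the neck (124 mm high); tank's axes. Steel ring, 63 mm outside diameter; mouth a 40 mm round hole with two opposite entry slots for the lugs, 54 mm end to end, 11 mm wide, turned anticlockwise (seen from above) from the tank's x by an unknown 0.2 to 1.2 rad (visible, not measured, does not change). A lug has 0.06 rad play either way.
- seal (a point): Centre of the spring-loaded seal's top, 7 mm below the mouth on the neck's axis, where the stem's underside meets it: about 3 N there, then 0.9 N more per mm. Lugs that miss the slots rest on the neck's top, with the stem's underside only 5 mm below the mouth.
- deep (a point): On the neck's axis, 16.5 mm below the mouth: the cap's origin must be pushed this low or lower (about 11.5 N) for the lugs to pass the teeth, which lie clockwise (seen from above) beside the slots. At 19 mm below the mouth the disc hits the neck. Anticlockwise is a hard stop.
- locked (a point): On the neck's axis, 13 mm below the mouth: where the cap's origin comes to rest when the spring lifts the lugs up into the notches. The notches are centred 1.05 rad (60 degrees) clockwise of the entry slots, with 0.1 rad play either way; beyond them is a hard stop.
- jar: Glass jar, 68 mm diameter, 90 mm high, bystander. Origin: centre of its underside.
- wrench: Steel wrench lying on the bench, bystander. Origin: underside, near its middle.
- oilcan: Dark steel can, 60 mm diameter, 120 mm high, bystander. Origin: centre of its underside.
- bowl: Aluminium parts bowl, 70 mm diameter, 32 mm high, bystander. Origin: centre of its underside.
Things that resemble listed ones, but are neither listed nor needed, are in the scene too. Leave any green or yellow look-alike of the cap alone.

How it is judged:
By the outcome, as a careful person would: the job done as asked, in the order asked, and still so for the second after the job is handed in, with the robot touching nothing.
It also fails if it takes over 72 s, if anything falls off the work surface, if the arm or the gripper's body presses on something with over 40 N, if the wrist force passes 120 N, or if a joint passes its speed limit or range.

## Working session

There is one attempt and no reset: what is moved stays moved. The work goes in short steps, Python scripts to look and compute and a shell command to move; the robot and the scene stay as the last step left them, time stands still between calls to the robot, and variables do not carry over. Pictures are saved under pics/ and viewed, about 8 in all and at most 12, crops included, and the job is handed in when it is done.

```bash
ls; mkdir -p pics
cat > h.py <<'E'
import numpy as np, cv2, json
from scipy.spatial.transform import Rotation as R
from station import observe, camera, sign_off, masks_of
def save(p,n,crop=None,s=1):
    c=p["color"]
    if crop: c=c[crop[1]:crop[3],crop[0]:crop[2]]
    c=cv2.resize(c,None,fx=s,fy=s,interpolation=cv2.INTER_CUBIC)
    cv2.imwrite("pics/"+n,c[:,:,::-1])
def ext(p,st=None):
    """world->cam R,t"""
    if "rvec" in p: return cv2.Rodrigues(np.array(p["rvec"],float))[0],np.array(p["tvec"],float).ravel()
    T=np.eye(4);T[:3,:3]=R.from_quat(st["eef_rot"]).as_matrix();T[:3,3]=st["position"]
    W=np.linalg.inv(T@np.array(p["T_tool_cam"]));return W[:3,:3],W[:3,3]
def onz(p,uv,z,st=None):
    r,t=ext(p,st);uv=np.atleast_2d(np.array(uv,float))
    d=np.c_[uv,np.ones(len(uv))]@np.linalg.inv(p["K"]).T@r;o=-r.T@t
    return o+d*((z-o[2])/d[:,2])[:,None]
def proj(p,X,st=None):
    r,t=ext(p,st);c=np.atleast_2d(X)@r.T+t;q=c@np.array(p["K"]).T;return q[:,:2]/q[:,2:]
E
python3 - <<'E'
from h import *
print(observe())
s=camera("scene");t=camera("top")
for p,n in((s,"s1"),(t,"t1")):
    save(p,n+".png",s=1.5)
    r,tt=ext(p);print(n,"cam at",-r.T@tt,"axis",r[2])
    for th in("cap","tank","jar","wrench","oilcan","bowl"):
        for m in masks_of(p,th): print(th,round(m["confidence"],2),m["extent"],m["pixels"].sum(),np.argwhere(m["pixels"]).mean(0)[::-1].round(1))
E
```

```text
pics
{'time_s': 0.0, 'joints': array([-1.32982886e+00,  1.16472919e-01,  1.44225596e+00,  1.68200578e-05,
        1.58398798e+00, -3.78038311e-02]), 'joint_velocities': array([-0.00082182, -0.00100754, -0.00203524, -0.00059805, -0.00112546,
        0.0012397 ]), 'tau': array([-1.04963583e-03, -7.31991005e+01, -6.32485342e+01, -4.19374828e-05,
        6.46455024e-03,  1.06124212e-04]), 'position': array([ 0.18569233, -0.64876337,  0.23057676]), 'eef_rot': array([-0.56436239,  0.42598762, -0.42537892,  0.56487381]), 'force': array([-0.13010361, -0.19882672,  0.88020774]), 'torque': array([0.01330276, 0.01270862, 0.01974853]), 'gripper_width': 0.08519991774144518}
s1 cam at [1.06427044 0.45299302 0.95631284] axis [-0.45579119 -0.4101889  -0.78993636]
cap 0.77 [282.3, 193.5, 311.3, 216.9] 547 [295.  204.6]
cap 0.77 [336.7, 192.0, 363.3, 210.1] 497 [350.2 200.9]
cap 0.66 [277.6, 249.9, 308.9, 274.5] 616 [293.9 258.8]
cap 0.62 [314.9, 225.7, 344.9, 246.9] 573 [330. 235.]
cap 0.22 [112.6, 175.2, 145.4, 220.8] 1174 [127.8 197.5]
tank 0.65 [160.2, 120.4, 248.0, 213.4] 5190 [205.9 164.3]
tank 
[... 301 characters left out ...]
.6, 151.5, 313.5, 171.7] 451 [299.8 160.4]
t1 cam at [0.49922689 0.02781906 1.02044917] axis [ 0.10625383  0.01439472 -0.99423484]
cap 0.87 [233.4, 218.2, 251.0, 242.0] 444 [242.1 229.7]
cap 0.81 [187.9, 212.9, 210.0, 240.4] 483 [198.6 224.5]
cap 0.6 [195.9, 171.8, 221.2, 196.3] 476 [208.  185.4]
cap 0.59 [192.5, 254.0, 217.4, 277.4] 482 [206.5 267.7]
tank 0.74 [293.8, 159.2, 374.8, 253.5] 4998 [332.6 204. ]
jar 0.86 [189.6, 111.6, 220.7, 142.0] 711 [204.2 124.6]
wrench 0.64 [252.2, 97.8, 289.2, 162.2] 508 [268.  126.6]
wrench 0.58 [187.4, 215.8, 209.7, 240.3] 505 [198.5 224.8]
oilcan 0.85 [337.8, 104.9, 367.2, 143.2] 746 [352.1 124.9]
bowl 0.55 [258.1, 263.4, 284.8, 289.4] 549 [270.9 275.3]
```

Run:
```python
import cv2,numpy as np
a=cv2.imread("pics/t1.png")[135:450,255:600];b=cv2.imread("pics/s1.png")[165:510,150:560]
a=cv2.resize(a,(400*345//345,400*315//345));b=cv2.resize(b,(400,337))
c=np.zeros((372,800,3),np.uint8);c[:a.shape[0],:400]=a;c[:337,400:]=b
cv2.imwrite("pics/v1.png",c)
```

```text
(no output)
```

View pics/v1.png

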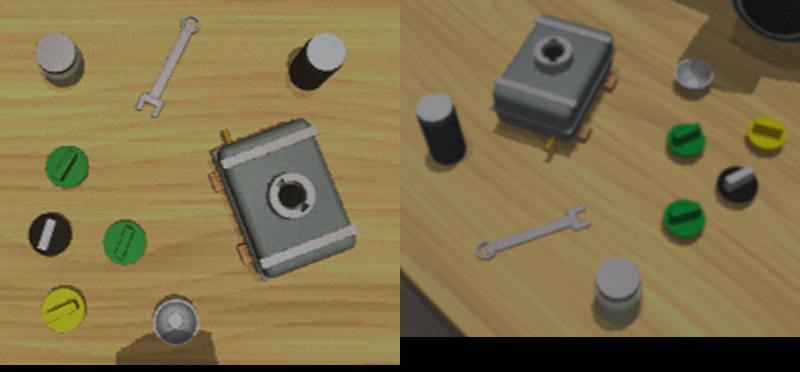

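The view shows the black cap with the aluminium bar at about (199,224) in the top picture. Green and yellow look-alikes stand around it, and the tank's neck is near (338,203). I'll measure these.

```bash
cat > m1.py <<'E'
from h import *
t=camera("top");s=camera("scene")
for p,box,zb in((t,(183,206,216,246),.052),(s,(305,218,352,254),.052)):
    for m in masks_of(p,"cap"):
        uv=np.argwhere(m["pixels"])[:,::-1];c=uv.mean(0)
        if not(box[0]<c[0]<box[2] and box[1]<c[1]<box[3]):continue
        g=p["color"].astype(int)[uv[:,1],uv[:,0]];br=uv[g.min(1)>110]
        w=onz(p,br,zb);e=np.linalg.eigh(np.cov(w[:,:2].T))
        mm=m["extent"]
        print("cap mask on z=.026",onz(p,[c],.026)[0].round(4),onz(p,[[(mm[0]+mm[2])/2,(mm[1]+mm[3])/2]],.023)[0].round(4),"bar",len(br),w.mean(0).round(4),"ang",np.degrees(np.arctan2(*e[1][::-1,1])).round(1),np.sqrt(e[0])*12**.5)
    for m in masks_of(p,"tank")[:1]:
        w=onz(p,np.argwhere(m["pixels"])[:,::-1],.1);r=cv2.minAreaRect(w[:,:2].astype(np.float32));print("tank",r)
print("neck",onz(t,[[337.9,202.7]],.124),onz(s,[[ (150+152*1.025)/1.5,(165+54*1.025)/1.5]],.124))
for n,p in(("bowl",t),("oilcan",t),("jar",t)):
    m=masks_of(p,n)[0];c=np.argwhere(m["pixels"]).mean(0)[::-1];print(n,onz(p,[c],.05)[0])
print("lookalikes",onz(t,[[242.1,229.7],[208,185.4],[206.5,267.7]],.026))
E
python3 m1.py
```

```text
cap mask on z=.026 [0.5042 0.1918 0.026 ] [0.4998 0.1919 0.023 ] bar 91 [0.5047 0.1922 0.052 ] ang 163.0 [0.01319469 0.04634569]
tank ((0.5672381520271301, -0.14426280558109283), (0.21932362020015717, 0.1658976972103119), 21.57759666442871)
cap mask on z=.026 [0.5069 0.1942 0.026 ] [0.5061 0.1998 0.023 ] bar 97 [0.5064 0.1938 0.052 ] ang 163.0 [0.0126971 0.0468117]
tank ((0.5910908579826355, -0.12340690195560455), (0.2667829096317291, 0.18908503651618958), 20.709014892578125)
neck [[ 0.56005511 -0.15810293  0.124     ]] [[ 0.56957307 -0.14996986  0.124     ]]
bowl [ 0.37839288 -0.00222618  0.05      ]
oilcan [ 0.77149081 -0.21445365  0.05      ]
jar [0.77101478 0.17988175 0.05      ]
lookalikes [[0.49250012 0.0755499  0.026     ]
 [0.60972726 0.16894318 0.026     ]
 [0.3923756  0.16756911 0.026     ]]
```

```bash
python3 -c "
from h import *
st=observe();M=R.from_quat(st['eef_rot']).as_matrix();print(M.round(3));w=camera('wrist');print(np.array(w['T_tool_cam']).round(3),w['K'])"
python3 -m pendant '[0.4,0.4,0.7,0,0,0,0.8,0.8,0.7,0,0,0,1,1,0.7,0,0,0,1,1,0.7,0,0,0]'
python3 -m pendant '[0.4,0.4,0,0,0,0,0.8,0.8,0,0,0,0,1,1,0,0,0,0,1,1,0,0,0,0]'
```

```text
[[ 0.275 -0.     0.961]
 [-0.961 -0.     0.275]
 [-0.    -1.    -0.   ]]
[[ 1.     0.    -0.001  0.   ]
 [ 0.001 -0.285  0.958 -0.144]
 [-0.    -0.958 -0.285  0.073]
 [ 0.     0.     0.     1.   ]] [[296.66281045   0.         253.12362048]
 [  0.         296.66281045 189.73369724]
 [  0.           0.           1.        ]]
time_s: 1.7
position: [0.3369, -0.4974, 0.3372]
eef_rot: [0.565, -0.425, 0.426, -0.565]
force: [1.1, 0.1, 0.7]
gripper_width: 0.0854
time_s: 2.2
position: [0.4876, -0.3465, 0.3364]
eef_rot: [-0.565, 0.425, -0.425, 0.565]
force: [0.2, -0.7, 0.2]
gripper_width: 0.0857
```

```bash
python3 -m pendant '[0.15,0.4,0,0,0,0,0.25,0.8,-0.1,0,0,0,0.3,1,-0.2,0,0,0,0.3,1,-0.2,0,0,0,0.3,1,-0.2,0,0,0]'
python3 -m pendant '[0,0.25,-0.05,0,0,0,0,0.25,-0.05,0,0,0,0,0.25,-0.05,0,0,0]'
python3 - <<'E'
from h import *
st=observe();w=camera("wrist");print(st["position"],proj(w,[[.565,-.155,.124]],st))
np.savez("w1.npz",c=w["color"],K=w["K"],T=w["T_tool_cam"],pos=st["position"],q=st["eef_rot"])
save(w,"w1.png",s=1.5)
E
```

```text
time_s: 2.82
position: [0.5307, -0.1993, 0.3067]
eef_rot: [0.565, -0.425, 0.426, -0.565]
force: [0.6, -0.4, 0.4]
gripper_width: 0.0857
time_s: 3.2
position: [0.5307, -0.1624, 0.2993]
eef_rot: [0.564, -0.426, 0.426, -0.564]
force: [0.3, -0.6, -0.5]
gripper_width: 0.0858
[ 0.53074142 -0.16242315  0.29933317] [[255.3061321  138.35542066]]
```

View pics/w1.png

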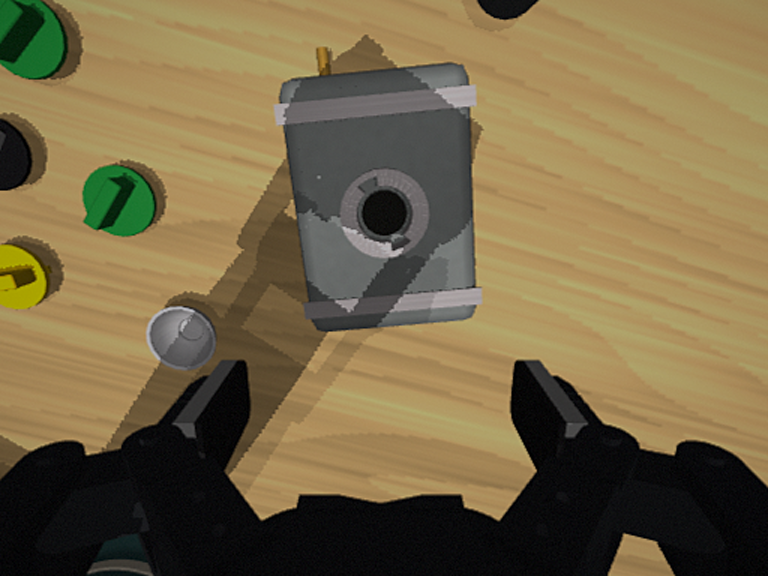

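The neck shows at (385,212), with slots at the upper left (369,187) and lower right (400,242). I'll rectify it onto the mouth plane to measure it.

```bash
cat > rect.py <<'E'
from h import *
import sys
z=np.load(sys.argv[1]);p=dict(color=z["c"],K=z["K"],T_tool_cam=z["T"]);st=dict(position=z["pos"],eef_rot=z["q"])
c0=onz(p,[[385/1.5,212/1.5]],.124,st)[0];print("c0",c0)
n=600;S=.09/n  # image: right=+x, up=+y
j,i=np.meshgrid(np.arange(n),np.arange(n))
X=np.c_[(c0[0]+(j.ravel()-n/2)*S),(c0[1]-(i.ravel()-n/2)*S),np.full(n*n,.124)]
uv=proj(p,X,st).astype(np.float32).reshape(n,n,2)
im=cv2.remap(p["color"],uv[...,0],uv[...,1],cv2.INTER_CUBIC)
im=np.clip(im.astype(float)*1.6,0,255).astype(np.uint8)
cv2.imwrite("pics/r1.png",im[:,:,::-1])
E
python3 rect.py w1.npz
```

```text
c0 [ 0.5623576 -0.1572769  0.124    ]
```

View pics/r1.png

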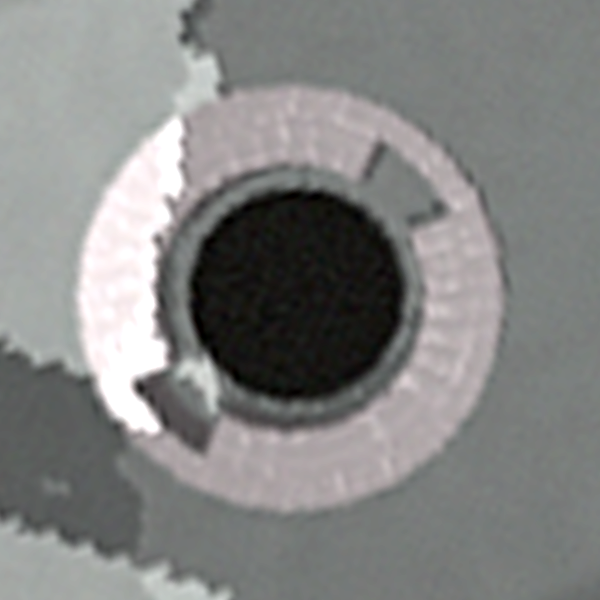

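The ring centre comes out at about (0.561,-0.157). The measured diameter is 63.6 mm, which matches the 63 mm given. The slot line lies at about 45° in the world frame. Next I'll look at the cap closely.

```bash
python3 -m pendant '[-0.1,0.4,0,0,0,-0.1,-0.15,0.8,0,0,0,-0.2,-0.2,1,0,0,0,-0.3,-0.2,1,0,0,0,-0.367,-0.2,1,0,0,0,-0.367]'
python3 -m pendant '[-0.1,0.4,0,0,0,0,-0.17,0.8,-0.2,0,0,0,-0.17,1,-0.4,0,0,0,-0.17,1,-0.4,0,0,0]'
python3 -m pendant '[0,0.4,0,0,0,0,0,0.42,0,0,0,0,0,0.42,0,0,0,0]'
python3 - <<'E'
from h import *
st=observe();w=camera("wrist")
print(st["position"],st["eef_rot"],proj(w,[[.505,.193,.052]],st))
np.savez("w2.npz",c=w["color"],K=w["K"],T=w["T_tool_cam"],pos=st["position"],q=st["eef_rot"])
c=proj(w,[[.505,.193,.052]],st)[0]
for m in masks_of(w,"cap"):
    uv=np.argwhere(m["pixels"])[:,::-1];cc=uv.mean(0)
    if np.hypot(*(cc-c))>40: continue
    g=w["color"].astype(int)[uv[:,1],uv[:,0]];br=uv[g.min(1)>100]
    e=m["extent"];print(m["confidence"],e,onz(w,[[(e[0]+e[2])/2,(e[1]+e[3])/2],cc],.026,st))
    X=onz(w,br,.052,st);rr=cv2.minAreaRect((X[:,:2]*1000).astype(np.float32));print(len(br),X.mean(0),rr)
    ee=np.linalg.eigh(np.cov(X[:,:2].T));print(np.degrees(np.arctan2(*ee[1][::-1,1])),12**.5*ee[0]**.5)
save(w,"w2.png",s=1.5)
E
```

```text
time_s: 3.88
position: [0.5009, -0.0119, 0.2991]
eef_rot: [0.42, -0.568, 0.569, -0.42]
force: [-0.5, -0.1, 0.4]
gripper_width: 0.0854
time_s: 4.38
position: [0.4746, 0.1394, 0.2364]
eef_rot: [-0.423, 0.568, -0.567, 0.42]
force: [-0.7, -0.4, 0.9]
gripper_width: 0.0855
time_s: 4.75
position: [0.4759, 0.2007, 0.2394]
eef_rot: [0.42, -0.568, 0.569, -0.421]
force: [-0.0, 1.1, -0.5]
gripper_width: 0.0854
[0.47585921 0.20070529 0.23942436] [ 0.42044019 -0.5682841   0.56861153 -0.42067108] [[252.25953483 141.39013649]]
0.73 [223.8, 110.5, 277.4, 166.4] [[0.50576183 0.19492788 0.026     ]
 [0.50491642 0.19329756 0.026     ]]
398 [0.50593729 0.19322825 0.052     ] ((500.2278747558594, 182.65737915039062), (35.51524353027344, 46.85468673706055), 71.14201354980469)
162.57873397430473 [0.01328151 0.04893113]
```

View pics/w2.png

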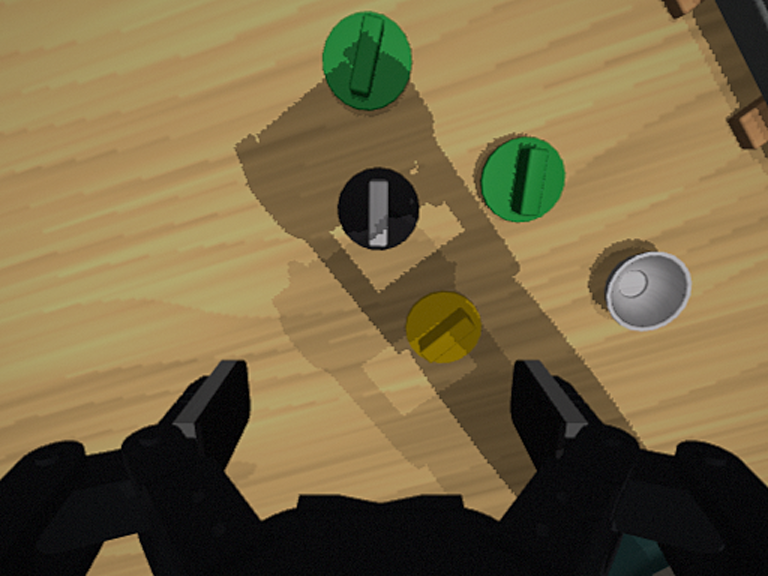

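The black cap's bar shows at (378,214), square to the jaws. The three measurements of its position agree within 2 mm. Now I'll descend and grasp.

```bash
python3 -m pendant '[0.2,-0.05,-0.3,0,0,0,0.2,-0.05,-0.6,0,0,0,0.2,-0.05,-0.9,0,0,0,0.2,-0.05,-0.9,0,0,0,0.2,-0.05,-0.9,0,0,0]' 0.55
python3 -m pendant '[0,0,-0.2,0,0,0,0,0,-0.4,0,0,0,0,0,-0.5,0,0,0,0,0,-0.5,0,0,0]'
```

```text
time_s: 5.48
position: [0.5061, 0.1937, 0.1061]
eef_rot: [0.419, -0.568, 0.569, -0.421]
force: [0.2, -0.1, 1.2]
gripper_width: 0.047
time_s: 5.98
position: [0.5056, 0.1941, 0.0296]
eef_rot: [0.42, -0.569, 0.569, -0.42]
force: [-0.6, 0.5, 0.8]
gripper_width: 0.0469
```

```bash
python3 -m pendant '[0,0,0,0,0,0,0,0,0,0,0,0,0,0,0,0,0,0,0,0,0,0,0,0,0,0,0,0,0,0]' 0 70
python3 -m pendant '[0,0,0,0,0,0,0,0,0,0,0,0]'
python3 -m pendant '[0,0,0.2,0,0,0,0,0,0.6,0,0,0,0,0,1,0,0,0,0,0,1,0,0,0]'
python3 -m pendant '[0,0,0.3,0,0,0,0,0,0.6,0,0,0,0,0,0.6,0,0,0]'
python3 - <<'E'
from h import *
st=observe();t=camera("top");s=camera("scene");w=camera("wrist");print(st["position"],st["eef_rot"],st["force"])
a=cv2.resize(s["color"][120:300,240:440],(400,360));b=cv2.resize(w["color"][180:384,140:367],(400,360))
cv2.imwrite("pics/g.png",np.hstack([a,b])[:,:,::-1])
E
```

```text
time_s: 6.6
position: [0.506, 0.1943, 0.0303]
eef_rot: [0.42, -0.568, 0.569, -0.421]
force: [-0.5, -0.7, 7.5]
gripper_width: 0.0126
time_s: 6.85
position: [0.5059, 0.1943, 0.0302]
eef_rot: [0.42, -0.568, 0.569, -0.421]
force: [-1.4, -1.1, 6.5]
gripper_width: 0.0125
time_s: 7.35
position: [0.5069, 0.1946, 0.1845]
eef_rot: [0.418, -0.568, 0.57, -0.423]
force: [1.2, -0.4, -2.0]
gripper_width: 0.0127
time_s: 7.72
position: [0.506, 0.1943, 0.2718]
eef_rot: [0.419, -0.568, 0.569, -0.422]
force: [-0.2, 0.1, -1.4]
gripper_width: 0.0127
[0.50595415 0.19430398 0.27178684] [ 0.41881117 -0.56812677  0.56910103 -0.42184499] [-0.15647966  0.06837955 -1.41896535]
```

View pics/g.png

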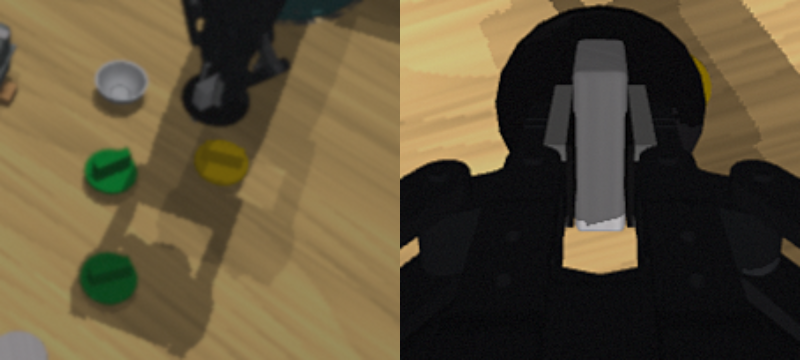

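The cap is held upright, and the wrist crop shows the bar's top face from rows 70 to 228. Next I'll work out how far off the bar is along the jaws.

Run:
```python
from h import *
z=np.load("w2.npz");T=z["T"];K=z["K"]
S=360/204;Sx=400/227
for y0 in(-.021,-.022,-.023):
  out=[]
  for u,v in((600,70),(600,228)):
    d=T[:3,:3]@np.linalg.inv(K)@np.array([u/Sx+140,v/S+180,1]);o=T[:3,3]
    out.append((o+d*(y0-o[1])/d[1]).round(4))
  print(y0,out,out[0][2]-out[1][2],(out[0][2]+out[1][2])/2)
M=R.from_quat([0.419,-0.568,0.569,-0.422]).as_matrix();print(np.degrees(np.arctan2(M[1,0],M[0,0])),M[:,2])
```

```text
-0.021 [array([ 0.1014, -0.021 ,  0.0221]), array([ 0.1117, -0.021 , -0.0253])] 0.0474 -0.001599999999999999
-0.022 [array([ 0.1005, -0.022 ,  0.0225]), array([ 0.1108, -0.022 , -0.0245])] 0.047 -0.0010000000000000009
-0.023 [array([ 0.0997, -0.023 ,  0.0229]), array([ 0.1099, -0.023 , -0.0237])] 0.0466 -0.0003999999999999993
-107.02159894557767 [ 0.95618531 -0.29273922  0.00365989]
```

```bash
python3 -m pendant '[0.1,-0.35,0,0,0,0.1,0.2,-0.7,0,0,0,0.2,0.3,-1,0,0,0,0.3,0.3,-1,0,0,0,0.4,0.3,-1,0,0,0,0.4]'
python3 -m pendant '[0,-0.4,0,0,0,0.1,0,-0.8,0,0,0,0.2,0,-1,-0.1,0,0,0.29,0,-1,-0.2,0,0,0.29,0,-1,-0.2,0,0,0.29]'
python3 -m pendant '[0.06,-0.34,0,0,0,0,0.06,-0.34,0,0,0,0,0.06,-0.34,-0.1,0,0,0,0.06,-0.34,-0.1,0,0,0]'
cat > st.py <<'E'
from h import *
P=[];F=[]
st=observe();M=R.from_quat(st["eef_rot"]).as_matrix()
print(round(st["time_s"],2),"pos",st["position"].round(4),"toolx",np.degrees(np.arctan2(M[1,0],M[0,0])).round(2),"down",M[:,1].round(4),"F",st["force"].round(1),"Tq",st["torque"].round(2),"j",st["joints"].round(2),"w",round(st["gripper_width"],4))
E
python3 st.py
```

```text
time_s: 8.5
position: [0.55, 0.0437, 0.267]
eef_rot: [0.576, -0.412, 0.411, -0.575]
force: [-0.4, 0.3, -2.0]
gripper_width: 0.0124
time_s: 9.12
position: [0.5497, -0.105, 0.237]
eef_rot: [0.653, -0.272, 0.27, -0.653]
force: [0.6, -0.4, -0.8]
gripper_width: 0.0126
time_s: 9.62
position: [0.5588, -0.1556, 0.2221]
eef_rot: [0.653, -0.271, 0.269, -0.653]
force: [0.2, -0.5, -1.3]
gripper_width: 0.0125
9.62 pos [ 0.5588 -0.1556  0.2221] toolx -44.93 down [-2.1e-03  8.0e-04 -1.0e+00] F [ 0.2 -0.5 -1.3] Tq [-0.01 -0.01 -0.03] j [-0.32 -0.09  1.66  0.    1.57  0.47] w 0.0125
```

```bash
python3 -m pendant '[0.015,-0.008,-0.2,0,0,0,0.015,-0.008,-0.34,0,0,0,0.015,-0.008,-0.34,0,0,0,0.015,-0.008,-0.34,0,0,0]'
python3 - <<'E'
exec(open("st.py").read())
s=camera("scene");t=camera("top");w=camera("wrist")
def cr(p,X,h):
    u,v=proj(p,[X])[0].astype(int);return cv2.resize(p["color"][v-h:v+h,u-h:u+h],(400,400),interpolation=cv2.INTER_CUBIC),(u,v)
a,ua=cr(s,[.561,-.157,.13],32);b,ub=cr(t,[.561,-.157,.13],32)
print(ua,ub)
# predicted disc top ellipse & neck ring outlines
th=np.linspace(0,2*np.pi,100);c=st["position"][:2]
def dr(im,p,u0,X,col):
    q=((proj(p,X)-np.array(u0)+32)*400/64).astype(np.int32);cv2.polylines(im,[q],True,col,1)
for im,p,u0 in((a,s,ua),(b,t,ub)):
    dr(im,p,u0,np.c_[.561+.0315*np.cos(th),-.157+.0315*np.sin(th),0*th+.124],(255,0,0))
    dr(im,p,u0,np.c_[c[0]+.033*np.cos(th),c[1]+.033*np.sin(th),0*th+st["position"][2]-.030+.026],(0,255,255))
cv2.imwrite("pics/a1.png",np.hstack([a,b])[:,:,::-1])
E
```

```text
time_s: 10.12
position: [0.5618, -0.158, 0.1738]
eef_rot: [-0.653, 0.27, -0.271, 0.653]
force: [0.0, -0.7, -0.9]
gripper_width: 0.0125
10.12 pos [ 0.5618 -0.158   0.1738] toolx -44.95 down [ 8.e-04 -2.e-04 -1.e+00] F [ 0.  -0.7 -0.9] Tq [-0.01  0.02  0.01] j [-0.32 -0.06  1.72  0.    1.49  0.47] w 0.0125
(np.int64(204), np.int64(141)) (np.int64(337), np.int64(202))
```

View pics/a1.png

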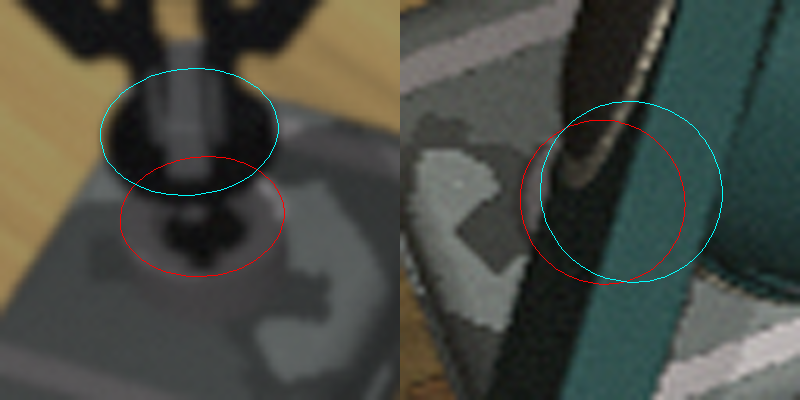

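In the scene crop, the drawn outlines of the disc (cyan) and the neck ring (red) match the picture to about 1 mm. The top view is blocked by the arm. I'll descend by feel.

```bash
python3 -m pendant '[-0.004,0.006,-0.07,0,0,0,-0.004,0.006,-0.13,0,0,0,-0.004,0.006,-0.15,0,0,0,-0.004,0.006,-0.15,0,0,0]'; python3 st.py
python3 -m pendant '[0,0,-0.015,0,0,0,0,0,-0.027,0,0,0,0,0,-0.027,0,0,0]'; python3 st.py
```

```text
time_s: 10.78
position: [0.5608, -0.1572, 0.15]
eef_rot: [0.653, -0.271, 0.27, -0.653]
force: [0.6, -0.4, -1.3]
gripper_width: 0.0127
10.78 pos [ 0.5608 -0.1572  0.15  ] toolx -44.96 down [-5.e-04  2.e-04 -1.e+00] F [ 0.6 -0.4 -1.3] Tq [ 0.03 -0.01  0.01] j [-0.32 -0.05  1.75  0.    1.45  0.47] w 0.0127
time_s: 11.15
position: [0.5611, -0.1573, 0.1465]
eef_rot: [-0.653, 0.27, -0.271, 0.653]
force: [-0.2, -0.6, 1.3]
gripper_width: 0.0129
11.15 pos [ 0.5611 -0.1573  0.1465] toolx -44.96 down [ 5.e-04 -2.e-04 -1.e+00] F [-0.2 -0.6  1.3] Tq [0.06 0.04 0.02] j [-0.32 -0.05  1.75 -0.    1.44  0.47] w 0.0129
```

```bash
python3 -m pendant '[0,0,-0.01,0,0,0,0,0,-0.02,0,0,0,0,0,-0.027,0,0,0,0,0,-0.027,0,0,0]'; python3 st.py
```

```text
time_s: 11.65
position: [0.5611, -0.1573, 0.1424]
eef_rot: [-0.653, 0.27, -0.271, 0.653]
force: [1.0, -0.1, 5.0]
gripper_width: 0.0125
11.65 pos [ 0.5611 -0.1573  0.1424] toolx -44.95 down [ 5.e-04 -2.e-04 -1.e+00] F [ 1.  -0.1  5. ] Tq [-0.01  0.04 -0.02] j [-0.32 -0.05  1.75 -0.    1.43  0.47] w 0.0125
```

```bash
python3 -m pendant '[0,0,-0.01,0,0,0,0,0,-0.02,0,0,0,0,0,-0.03,0,0,0,0,0,-0.037,0,0,0,0,0,-0.037,0,0,0]'; python3 st.py
```

```text
time_s: 12.28
position: [0.5611, -0.1573, 0.1374]
eef_rot: [-0.653, 0.27, -0.271, 0.653]
force: [-3.3, 0.4, 10.5]
gripper_width: 0.0126
12.28 pos [ 0.5611 -0.1573  0.1374] toolx -44.96 down [ 8.e-04 -3.e-04 -1.e+00] F [-3.3  0.4 10.5] Tq [ 0.18  0.41 -0.05] j [-0.32 -0.04  1.76 -0.    1.43  0.47] w 0.0126
```

```bash
python3 -m pendant '[-0.003,0,-0.005,0,0,0,-0.003,0,-0.005,0,0,-0.04,-0.003,0,-0.005,0,0,-0.09,-0.003,0,-0.005,0,0,-0.15,-0.003,0,-0.005,0,0,-0.15]'; python3 st.py
```

```text
time_s: 12.9
position: [0.561, -0.1574, 0.137]
eef_rot: [-0.617, 0.345, -0.346, 0.617]
force: [0.2, -0.1, 9.2]
gripper_width: 0.0126
12.9 pos [ 0.561  -0.1574  0.137 ] toolx -58.54 down [ 1.7e-03 -6.0e-04 -1.0e+00] F [ 0.2 -0.1  9.2] Tq [ 0.07  0.05 -0.05] j [-0.32 -0.04  1.76 -0.    1.42  0.7 ] w 0.0126
```

```bash
python3 -m pendant '[0,0,-0.004,0,0,-0.07,0,0,-0.004,0,0,-0.14,0,0,-0.004,0,0,-0.21,0,0,-0.004,0,0,-0.28,0,0,-0.004,0,0,-0.28]'; python3 st.py
```

```text
time_s: 13.52
position: [0.5609, -0.1574, 0.1364]
eef_rot: [-0.526, 0.471, -0.473, 0.527]
force: [-0.7, -1.6, 10.3]
gripper_width: 0.0128
13.53 pos [ 0.5609 -0.1574  0.1364] toolx -83.76 down [ 1.7e-03 -5.0e-04 -1.0e+00] F [-0.7 -1.6 10.3] Tq [ 0.03  0.1  -0.02] j [-0.32 -0.04  1.76  0.    1.42  1.14] w 0.0128
```

```bash
python3 -m pendant '[0,0,-0.003,0,0,-0.07,0,0,-0.003,0,0,-0.14,0,0,-0.003,0,0,-0.2,0,0,-0.003,0,0,-0.236,0,0,-0.003,0,0,-0.236]'; python3 st.py
```

```text
time_s: 14.15
position: [0.561, -0.1574, 0.136]
eef_rot: [0.43, -0.56, 0.561, -0.431]
force: [-1.3, 0.2, 12.1]
gripper_width: 0.0124
14.15 pos [ 0.561  -0.1574  0.136 ] toolx -104.95 down [ 1.8e-03 -5.0e-04 -1.0e+00] F [-1.3  0.2 12.1] Tq [ 0.1   0.12 -0.06] j [-0.32 -0.04  1.76  0.    1.42  1.51] w 0.0124
```

```bash
python3 -m pendant '[0,0,0.01,0,0,0,0,0,0.02,0,0,0,0,0,0.03,0,0,0,0,0,0.03,0,0,0]'; python3 st.py
python3 -m pendant '[0,0,0.005,0,0,0,0,0,0.007,0,0,0,0,0,0.007,0,0,0]'; python3 st.py
```

```text
time_s: 14.65
position: [0.5609, -0.1574, 0.1402]
eef_rot: [0.431, -0.56, 0.561, -0.431]
force: [1.0, -0.2, 8.3]
gripper_width: 0.0125
14.65 pos [ 0.5609 -0.1574  0.1402] toolx -104.9 down [ 1.6e-03 -5.0e-04 -1.0e+00] F [ 1.  -0.2  8.3] Tq [-0.02 -0.2   0.01] j [-0.32 -0.05  1.76  0.    1.43  1.51] w 0.0125
time_s: 15.02
position: [0.5609, -0.1574, 0.141]
eef_rot: [0.431, -0.56, 0.561, -0.431]
force: [1.2, 0.0, 7.0]
gripper_width: 0.0127
15.03 pos [ 0.5609 -0.1574  0.141 ] toolx -104.9 down [ 1.4e-03 -4.0e-04 -1.0e+00] F [1.2 0.  7. ] Tq [-0.07 -0.25 -0.02] j [-0.32 -0.05  1.76  0.    1.43  1.51] w 0.0127
```

```bash
python3 -m pendant '[0,0,0.004,0,0,0,0,0,0.004,0,0,0]'; python3 st.py
python3 -m pendant '[0,0,0.004,0,0,0,0,0,0.004,0,0,0]'; python3 st.py
```

```text
time_s: 15.28
position: [0.5608, -0.1574, 0.1412]
eef_rot: [0.431, -0.56, 0.561, -0.431]
force: [3.9, -1.4, 4.1]
gripper_width: 0.0126
15.28 pos [ 0.5608 -0.1574  0.1412] toolx -104.9 down [ 1.1e-03 -3.0e-04 -1.0e+00] F [ 3.9 -1.4  4.1] Tq [-0.24 -0.86 -0.03] j [-0.32 -0.05  1.76  0.    1.43  1.51] w 0.0126
time_s: 15.52
position: [0.5608, -0.1573, 0.1413]
eef_rot: [0.431, -0.56, 0.561, -0.431]
force: [6.7, -2.8, -1.3]
gripper_width: 0.0127
15.53 pos [ 0.5608 -0.1573  0.1413] toolx -104.9 down [ 8.e-04 -2.e-04 -1.e+00] F [ 6.7 -2.8 -1.3] Tq [-0.38 -1.31 -0.05] j [-0.32 -0.05  1.76  0.    1.43  1.51] w 0.0127
```

Lift is now blocked at a depth of 12.9 mm: the height stays put while the force falls. That means the lugs are in the notches. I'll ease off, release and retreat.

```bash
python3 -m pendant '[0,0,-0.006,0,0,0,0,0,-0.006,0,0,0]'
python3 -m pendant '[0,0,0,0,0,0,0,0,0,0,0,0,0,0,0,0,0,0,0,0,0,0,0,0]' 0.55 20; python3 st.py
python3 -m pendant '[0,0,0.1,0,0,0,0,0,0.3,0,0,0,0,0,0.6,0,0,0,0,0,1,0,0,0,0,0,1,0,0,0]'
python3 -m pendant '[-0.2,-0.1,0.2,0,0,0,-0.2,-0.1,0.2,0,0,0,-0.2,-0.1,0.2,0,0,0]'
python3 - <<'E'
exec(open("st.py").read())
w=camera("wrist")
c=proj(w,[[.561,-.157,.137]],st)[0];print(c)
uv=np.argwhere(np.ones(w["color"].shape[:2]))[:,::-1];g=w["color"].astype(int)
X=onz(w,uv,.163,st);rad=np.hypot(X[:,0]-.561,X[:,1]+.157)
sel=(rad<.026)&(g.min(2).ravel()>70);Y=X[sel,:2];e=np.linalg.eigh(np.cov(Y.T))
print("bar",sel.sum(),Y.mean(0),np.degrees(np.arctan2(*e[1][::-1,1])),12**.5*e[0]**.5)
u,v=c.astype(int);h=min(90,v)
a=cv2.resize(w["color"][v-h:v+h,u-h:u+h],(400,400));s=camera("scene")
b=cv2.resize(s["color"][101:181,164:244],(400,400),interpolation=cv2.INTER_CUBIC)
cv2.imwrite("pics/f.png",np.hstack([a,b])[:,:,::-1])
E
```

```text
time_s: 15.78
position: [0.5608, -0.1574, 0.1412]
eef_rot: [0.431, -0.56, 0.561, -0.431]
force: [3.7, -0.2, 6.6]
gripper_width: 0.0124
time_s: 16.27
position: [0.5603, -0.1572, 0.1405]
eef_rot: [-0.431, 0.561, -0.56, 0.431]
force: [0.3, 0.1, 0.8]
gripper_width: 0.0471
16.27 pos [ 0.5603 -0.1572  0.1405] toolx -104.9 down [-5.e-04  2.e-04 -1.e+00] F [0.3 0.1 0.8] Tq [ 0.03 -0.02  0.  ] j [-0.32 -0.05  1.76  0.    1.43  1.51] w 0.0471
time_s: 16.9
position: [0.5614, -0.1575, 0.2972]
eef_rot: [0.429, -0.558, 0.563, -0.433]
force: [0.6, -0.2, 0.5]
gripper_width: 0.0472
time_s: 17.27
position: [0.5305, -0.1722, 0.3204]
eef_rot: [-0.431, 0.561, -0.561, 0.431]
force: [0.6, 0.2, -0.3]
gripper_width: 0.0472
17.27 pos [ 0.5305 -0.1722  0.3204] toolx -104.91 down [-0.e+00  2.e-04 -1.e+00] F [ 0.6  0.2 -0.3] Tq [0.01 0.01 0.03] j [-0.36 -0.15  1.56  0.    1.73  1.47] w 0.0472
[232.91510942 145.86589084]
bar 625 [ 0.55996504 -0.15725011] 164.99438393961148 [0.01369453 0.04761437]
```

View pics/f.png

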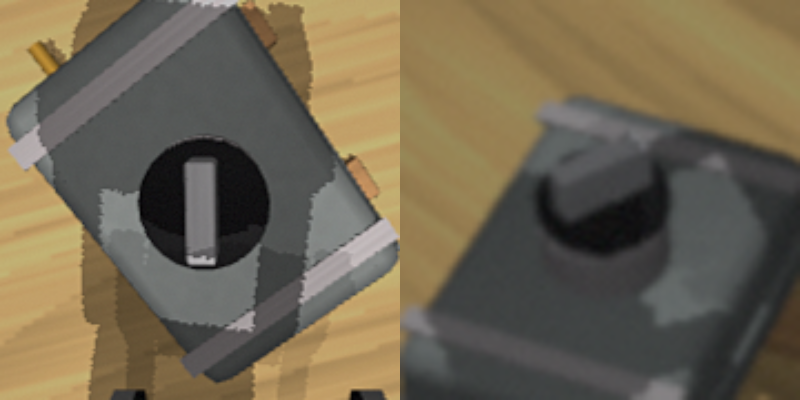

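The cap sits centred and level on the neck. Its bar is at 165° (-15°), which is 60° clockwise of the slots, and nothing is touching it.

```bash
python3 -c "
from station import sign_off
print(sign_off())"
```

```text
the job is handed in; nothing more can be done
None
```

The bayonet cap is on the filler neck and locked in its notches. I let go of it, moved the arm clear and handed the job in at about 17 s on the robot's clock.

**What I did:** I gripped the black cap by its bar and lined it up with the slots at about 45° in the world frame. I pushed it in to about 17–18 mm, twisted it 60° clockwise, let the spring lift it and let go. The tool force stayed at about 12 N.

**Last checks:**
- **Locked:** lifting stopped at a depth of 12.9 mm (13 mm expected). Commanding more lift dropped the measured force from about 7 N to -1 N without moving the cap.
- **Position after release:** the bar is at 165° (-15°), which is 60° clockwise of the slots, and within 1 mm of the neck's centre.
- **Clearance:** the gripper is clear, with forces near zero, and no force or picture suggested that anything else was touched.

**Disagreements and limits:**
- **Depth while twisting:** the tool height and the spring force differed by about 1 mm (17.8 mm against 16.6 mm). Both are past the 16.5 mm needed.
- **Side force:** pulling up to test the lock put about 7 N sideways on the cap, so I eased off before letting go.
- **Alignment view:** the arm blocked the top camera, so I checked alignment above the neck with the scene camera only.

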